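# Index and lock the cake turntable

### The arm

A 6-joint arm with a two-finger parallel gripper is mounted at the origin on the work surface. World frame = base frame: x ahead of the robot, y to its left, z up, the work surface at z = 0. Lengths are in m, angles in degrees, forces in N, time in s.
With the tool pointing down it reaches from about 0.3 to 0.75 m from the base axis. Payload 8.5 kg.
Tool frame: the origin (TCP) lies between the finger pads; the fingertips stand 17 mm ahead of it and the grasp point (between the pads) lies 2 mm behind it; z points along the fingers, y is the direction in which the jaws open and shut (so a half turn about z gives the same grasp; the last joint's range is limited). The gripper opens to 85 mm and grips with 20 to 120 N. Pads are 22 mm wide; open, the fingers measure 114 mm over their backs; the gripper's body (76 mm by 85 mm) begins 54 mm behind the grasp point. The pads swing forward as they close: fully open they stand 13 mm farther back than shut.
Start: joints at [53.497, 21.807, 74.336, -0, 83.858, -12.336], TCP at [0.225, 0.502, 0.248] pointing down, gripper open.
Joint ranges: [-178.18, 178.18], [-50.72, 133.34], [12.68, 142.11], [-81.47, 261.47], [9.98, 163.14], [-165.26, 165.26]. Speed limits (degrees/s): [136.94, 136.94, 180, 180, 180, 180].

### API

Orientations are given as a 3x3 rotation matrix whose columns are the frame's x, y, z axes.
In Python, from rig import readout, eyes, env gives the robot as it stands.
- The arm moves only by the tool arm_command, never from a script. Its argument "rows" is text: rows parted by semicolons, each of 7 numbers parted by spaces: the closure, from 0 (fully open) to 1 (shut), then the shift along the tool's x, y, z in mm, then the turn, a rotation vector about the tool's x, y, z in degrees. In form: grip dx dy dz rx ry rz; .... A call has 1 to 5 rows; each row shifts and turns the commanded pose from where the row before left it, along the tool's axes as they then stand; what a row does not reach is not made up. A row lasts 1/12 s, in which the tool goes at most 41.7 mm and 7.16 degrees, less where a joint would pass 70% of its speed; a pose out of reach is approached as far as the arm can. A call with a gripper value outside its range is refused whole. The fingers move at their own pace and stop on an object; "squeeze" is the grip in N (left out, the last holds). Time passes only in rows, so rows that do not move let the fingers close. It gives the time, the measured TCP pose, the force and the opening at its end, in the units of the state.
- readout.observe(): the state, without advancing time (a new reading comes with each control period).
- eyes.get_image(name): name is "scene" or "top" or "wrist"; returns the picture (400x640x3 uint8, red, green, blue); there is no depth.
- eyes.camera_model(name): a dict with "mtx" (3x3 intrinsics, pixels), "view" (4x4, takes a point from world to camera coordinates). Camera axes: x right, y up, looking along -z (the intrinsics and any distortion apply to the point x, -y, -z); pixel columns grow to the right and rows downward; lengths in m; the calibration is good to about 2 mm. A picture is of the moment at which its call begins: read the wrist's pose just before it. camera_model takes no time and is no camera call; for the wrist camera it gives the pose at the moment of the call.
- env.close_job(): hands the job in, once; it reports no verdict.
The state is a dict: "time_s": time; "q": joint angles; "qvel": joint speeds; "joint_efforts": joint torques, N m; "position": TCP position; "tool_rot": TCP orientation; "ft_force": force on the tool from outside, world axes, zero at the start; "wrist_torque": the same for the moment, N m; "grip_width": finger opening in m.
Only numpy, scipy, OpenCV 4.12 (cv2) and the standard library are available. Lean on these libraries where they do the work, as an engineer would, in place of code of your own. Each camera call takes 0.05 s, during which the arm holds its last target. There are 200 camera calls.

### The job

Push the cake turntable counter-clockwise round (it has an upright post for this) until its red ear comes up against the black rubber stop, and keep it pressed home there with your fingers for half a second or more with a firm but gentle push of about 10 N, never 20 N. Then take the red-handled lock pin out of its grey stand and lower it fully home through the ear into the yellow block, without forcing it, so that the turntable is locked, and let go. Do not touch the display cake or shift it on the turntable, and leave the bowl, the jar and the spatula where they are.

Things in the scene. Friction and masses are not known exactly. Their poses are not given: they have to be found in the camera images.
- base: fixed turntable base: dark foot 170 mm across and column. Origin on the table on the turntable's axis, z up. Clamped to it, somewhere within 0.08 rad either way of the base's -y, is the yellow index block with the black rubber stop; their exact angle is not measured. Block 62 x 44 x 50 mm high with a blind hole 15 mm across, 32 mm deep, 2 mm chamfer, 152 mm from the axis.
- platter: round aluminium plate, 262 mm across, top 60 mm above the table, turning freely (drag about 1 N at the post; 0.9 kg) about the base's axis. Origin on the table on the axis. It must turn 0.8 to 1.6 rad counter-clockwise seen from above (positive about z) to meet the stop; its axes are then within 0.08 rad of the base's. The stop is hard: it gives under 1 mm at 10 N.
- post (a point): top centre of the upright black push post with orange cap band on the plate: 14 mm thick, rising 45 mm above the plate (60 to 105 mm above the table), 108 mm from the axis, along the platter's +y (opposite the ear)
- ear_hole (a point): centre of the upper mouth of the round through hole in the red ear, 60 mm above the table, 152 mm from the axis along the platter's -y. Ear 40 mm wide, 44 mm long, 8 mm thick; hole 15 mm with 2 mm chamfer. Only with the ear against the stop is its hole straight above the block's hole, 2 mm over the block. The stop, 12 mm thick, stands on the ear's +x side, 66 mm high
- pin: loose lock pin, about 0.12 kg, standing upright. Origin at the bottom of its tip, z up along the pin. Steel shank 12 mm thick and 36 mm long with a 5 mm cone at the tip, then a collar 26 mm across and 4 mm thick, then a red round handle 20 mm across and 36 mm long (total 76 mm). Seated, the collar lies on the ear, and the tip is 24 mm above the table
- pin_collar (a point): on the pin's axis at the underside of its collar, 36 mm above the tip
- pin_grip (a point): on the pin's axis in the handle, 61 mm above the tip: a good place to grip
- stand: fixed grey pin stand, block 56 x 56 x 42 mm with a 15 mm hole in the middle in which the pin stands, collar on the block's top. Origin on the table under its centre
- dummy: white display cake (hard foam, about 0.25 kg) standing loose in the middle of the plate: 120 mm across, 53 mm high with its 132 mm card, top 113 mm above the table; origin at the centre of its underside
- bowl: steel bowl, bystander, 130 mm across, 60 mm high; origin at the centre of its underside
- jar: jar of orange sprinkles, bystander, 60 mm across, 85 mm high; origin at the centre of its underside
- spatula: spatula lying flat, bystander, about 250 mm long; origin under its middle

How it is judged (in metres and radians):
On the way, in this order (a step that is already met when the one before it is completed fails the run):
1. the turntable stands at the index block and the fingers press it home against the stop: more than 4 N without its turning (x of ear_hole in the frame of base between -0.016 and 0.016 m and y of ear_hole in the frame of base below -0.14 m and contact force between the fingers and platter above 4 N and angular speed of platter below 0.05 rad/s), for 0.4 s.
2. the pin is seated through the ear in the block (horizontal distance between pin_collar and ear_hole below 0.004 m and z of pin_collar in the frame of ear_hole below 0.004 m), for 0.2 s.
At the end, for the whole second after the job is handed in: the ear stands over the index block (within 16 mm sideways of the base's -y axis); the pin stands upright (7 degrees) through ear and block, collar within 4 mm of the ear's top and centred within 4 mm; pin and turntable at rest; the display cake within 20 mm of the axis (all of step 2 and x of ear_hole in the frame of base between -0.016 and 0.016 m and y of ear_hole in the frame of base below -0.14 m and angle between pin's own z axis and vertical below 0.12 rad and linear speed of pin below 0.02 m/s and horizontal distance between dummy and base below 0.02 m and angular speed of platter below 0.05 rad/s); the robot touches nothing.
It fails at once if the turntable is pushed by the robot with 20 N or more (contact force between any of the fingers, the arm and platter above 20 N).
It fails at once if the pin is forced against the turntable or the block with 20 N or more (contact force between pin and base above 20 N).
It fails at once if the display cake is touched by the robot (contact force between any of the fingers, the arm and dummy above 0.3 N).
It fails at once if the display cake shifts more than 20 mm off the turntable's axis (horizontal distance between dummy and base above 0.02 m).
It fails at once if bowl, jar or spatula is moved more than 25 mm (distance of any of bowl, jar, spatula from where it was at the start of the episode above 0.025 m).
It also fails if it takes over 72 s, if anything falls off the work surface, if the arm or the gripper's body presses on something with over 40 N, if the wrist force passes 120 N, or if a joint passes its speed limit or range.

## Working session

There is one attempt and no reset: what is moved stays moved. The work goes in short steps, Python scripts to look and compute and a tool call to move; the robot and the scene stay as the last step left them, time stands still between calls to the robot, and variables do not carry over. Pictures are saved under pics/ and viewed, about 8 in all and at most 12, crops included, and the job is handed in when it is done.

Besides the shell and the picture viewer there is one more tool, called by a JSON object that holds its "name" and its "arguments", one argument or row to a line. arm_command: Moves the arm, as the interface text tells. Its arguments: {"type":"object","properties":{"rows":{"type":"string"},"squeeze":{"type":"number"}},"required":["rows"]}

```bash
ls; mkdir -p pics; python3 - <<'E'
from rig import readout, eyes, env
import cv2, numpy as np
np.set_printoptions(precision=4,suppress=True)
print(readout.observe())
for n in ["scene","top","wrist"]:
    im=eyes.get_image(n); cv2.imwrite(f"pics/{n}0.png",im[:,:,::-1]); m=eyes.camera_model(n); print(n,m)
E
```

```text
pics
{'time_s': 0.0, 'q': array([ 53.4973,  21.8392,  74.3849,   0.0011,  83.8581, -12.3368]), 'qvel': array([-0.0666, -0.0092, -0.0034,  0.0151, -0.1095, -0.0227]), 'joint_efforts': array([  0.0002, -44.8467, -23.1274,  -0.0002,   0.0049,  -0.    ]), 'position': array([0.225 , 0.5016, 0.2477]), 'tool_rot': array([[-0.9124,  0.4094, -0.0009],
       [ 0.4094,  0.9124, -0.0011],
       [ 0.0003, -0.0014, -1.    ]]), 'ft_force': array([-0.5382, -0.521 ,  0.3016]), 'wrist_torque': array([-0.0195,  0.02  ,  0.011 ]), 'grip_width': 0.08548047739538778}
scene {'mtx': array([[421.2623,   0.    , 325.0582],
       [  0.    , 421.2623, 199.4572],
       [  0.    ,   0.    ,   1.    ]]), 'view': array([[ 0.3708,  0.9286,  0.0119, -0.2025],
       [-0.668 ,  0.2578,  0.6981,  0.3589],
       [ 0.6452, -0.2668,  0.7159, -1.5228],
       [ 0.    ,  0.    ,  0.    ,  1.    ]])}
top {'mtx': array([[388.6159,   0.    , 316.2918],
       [  0.    , 388.6159, 202.7292],
       [  0.    ,   0.    ,   1.    ]]), 'view': array([[ 0.02  , -0.9997, -0.0147, -0.0367],
       [ 0.985 ,  0.0172,  0.1718, -0.6215],
       [-0.1715, -0.0179,  0.985 , -1.1383],
       [ 0.    ,  0.    ,  0.    ,  1.    ]])}
wrist {'mtx': array([[289.6902,   0.    , 317.7347],
       [  0.    , 289.6902, 200.3375],
       [  0.    ,   0.    ,   1.    ]]), 'view': array([[ 0.4079,  0.913 , -0.0001, -0.5495],
       [-0.8763,  0.3915, -0.2807,  0.037 ],
       [-0.2562,  0.1146,  0.9598, -0.3768],
       [ 0.    ,  0.    ,  0.    ,  1.    ]])}
```

```bash
python3 - <<'E'
import cv2,numpy as np
a=cv2.imread('pics/scene0.png');b=cv2.imread('pics/top0.png')
cv2.imwrite('pics/both.png',cv2.resize(np.vstack([a,b]),None,fx=.75,fy=.75,interpolation=cv2.INTER_AREA))
E
```

```text
(no output)
```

View pics/scene0.png

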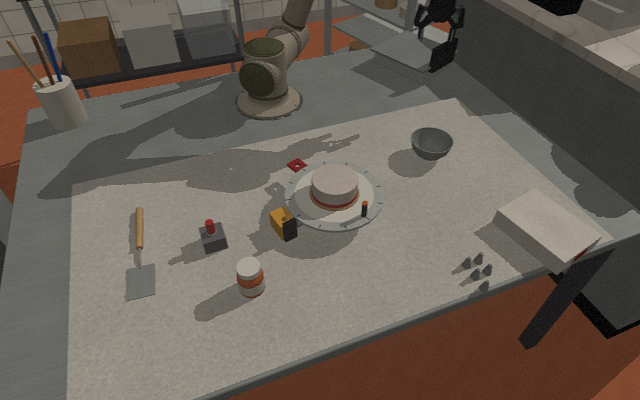

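View pics/top0.png

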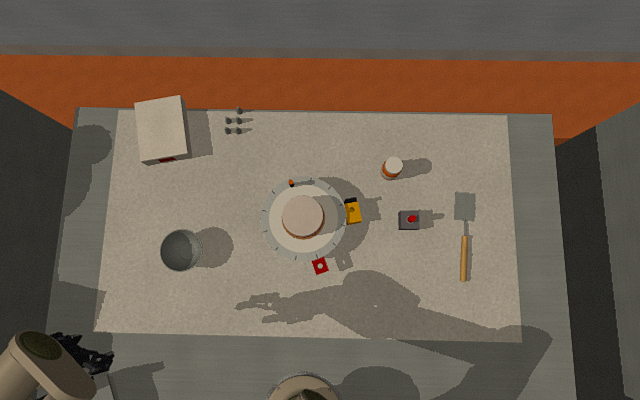

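Scene/top: the ear points to the robot (top px 320,266), the post to the far side (291,183), the block is at −y (353,211), and the pin in its stand is at (412,219). Coarse triangulation comes next.

```bash
cat > h.py <<'E'
import numpy as np, cv2
from rig import readout, eyes, env
np.set_printoptions(precision=4,suppress=True)
def ray(cam,uv):
    V=cam["view"];R=V[:3,:3];o=-R.T@V[:3,3]
    d=np.linalg.solve(cam["mtx"],[uv[0],uv[1],1.]); return o,R.T@np.array([d[0],-d[1],-d[2]])
def plane(cam,uv,z):
    o,d=ray(cam,uv); return o+d*(z-o[2])/d[2]
def tri(*cu):
    A=np.zeros((3,3));b=np.zeros(3);P=[]
    for c,uv in cu:
        o,d=ray(c,uv);d/=np.linalg.norm(d);M=np.eye(3)-np.outer(d,d);A+=M;b+=M@o;P.append((o,M))
    p=np.linalg.solve(A,b); return p,[float(np.linalg.norm(M@(p-o))) for o,M in P]
def proj(cam,p):
    c=cam["view"]@np.r_[p,1]; x=cam["mtx"]@[c[0]/-c[2],c[1]/c[2],1]; return x[:2]
def mask(im,col):   # im BGR
    H=cv2.cvtColor(im,cv2.COLOR_BGR2HSV);h,s,v=[H[...,i].astype(int) for i in range(3)]
    if col=='red': return (((h<5)|(h>172))&(s>150)&(v>70)).astype(np.uint8)
    if col=='orange': return ((h>=5)&(h<=14)&(s>150)&(v>90)).astype(np.uint8)
    if col=='yellow': return ((h>15)&(h<30)&(s>140)&(v>80)).astype(np.uint8)
def blobs(im,col,amin=8):
    n,l,st,ce=cv2.connectedComponentsWithStats(mask(im,col)); 
    return [(ce[i].round(1),int(st[i,4]),st[i,:4]) for i in range(1,n) if st[i,4]>=amin]
E
python3 - <<'E'
from h import *
for n in ['scene','top']:
    im=cv2.imread(f'pics/{n}0.png')
    for c in ['red','orange','yellow']:
        for b in blobs(im,c): 
            if b[1]<2000: print(n,c,b)
E
```

```text
scene red (array([296.3, 164.4]), 119, array([287, 159,  20,  12], dtype=int32))
scene red (array([325. , 203.6]), 43, array([312, 195,  24,  13], dtype=int32))
scene red (array([350.6, 201. ]), 11, array([347, 197,   9,   8], dtype=int32))
scene red (array([340.8, 205.2]), 16, array([337, 204,   9,   4], dtype=int32))
scene red (array([209.8, 225.8]), 78, array([206, 219,   9,  15], dtype=int32))
scene orange (array([340. ,  19.2]), 63, array([332,  16,  23,   8], dtype=int32))
scene orange (array([313.4,  40.8]), 497, array([295,  21,  29,  40], dtype=int32))
scene orange (array([442.5,  25.8]), 111, array([432,  21,  19,  11], dtype=int32))
scene orange (array([254.4,  34.6]), 151, array([244,  29,  25,  14], dtype=int32))
scene orange (array([339.3,  39.2]), 233, array([332,  28,  24,  23], dtype=int32))
scene orange (array([59.3, 63.6]), 14, array([58, 61,  4,  7], dtype=int32))
scene orange (array([50.3, 68.8]), 39, array([47, 63,  8, 12], dtype=int32))
scene orange (array([158.5,  80.1]), 1134, array([ 88,  63, 143,  34], dtype=int32))
scene orange (array([237.7,  65. ]), 31, 
[... 5188 characters left out ...]
218.9]), 380, array([269, 206,  25,  34], dtype=int32))
top red (array([411.5, 218.2]), 47, array([408, 215,   8,   7], dtype=int32))
top red (array([319.6, 265.5]), 161, array([312, 257,  17,  18], dtype=int32))
top orange (array([387.5, 171.8]), 68, array([382, 162,  16,  16], dtype=int32))
top orange (array([290.2, 181.8]), 17, array([288, 180,   5,   5], dtype=int32))
top yellow (array([352.6, 212.7]), 307, array([344, 201,  18,  24], dtype=int32))
top yellow (array([315.7, 233.3]), 15, array([310, 229,  11,   9], dtype=int32))
top yellow (array([293.8, 235.5]), 17, array([286, 230,  16,   9], dtype=int32))
top yellow (array([463.3, 258.5]), 255, array([460, 236,   8,  45], dtype=int32))
```

View pics/wrist0.png

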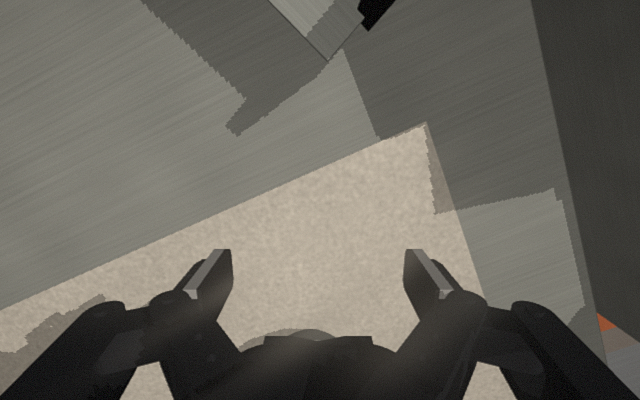

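```bash
python3 - <<'E'
from h import *
S=eyes.camera_model('scene');T=eyes.camera_model('top');W=eyes.camera_model('wrist')
print('wrist o',ray(W,(320,200))[0])
print('ear',tri((S,(296.3,164.4)),(T,(319.6,265.5))), plane(T,(319.6,265.5),.06))
print('post band',tri((S,(364.5,202.5)),(T,(290.2,181.8))), plane(T,(290.2,181.8),.1))
print('pin handle',tri((S,(209.8,225.8)),(T,(411.5,218.2))), plane(T,(411.5,218.2),.07))
print('block T', plane(T,(352.6,212.7),.05), plane(S,(279,215),.045))
# cake top via bright blob in top view, platter
e=plane(T,(319.6,265.5),.06);p=plane(T,(290.2,181.8),.1)
c=e+(p-e)*152/260; print('axis est',c[:2],'dist',np.linalg.norm((e-p)[:2]))
E
```

```text
wrist o [0.16   0.5304 0.3719]
ear (array([ 0.4316, -0.0406,  0.0563]), [0.001973369772790571, 0.00197336977279057]) [ 0.4321 -0.0387  0.06  ]
post band (array([0.675 , 0.0519, 0.1021]), [0.0009855536278346208, 0.0009855536278346323]) [0.6758 0.0531 0.1   ]
pin handle (array([ 0.578 , -0.3135,  0.0632]), [0.0008034591415282242, 0.0008034591415282455]) [ 0.5772 -0.3111  0.07  ]
block T [ 0.5937 -0.1366  0.05  ] [ 0.5881 -0.1437  0.045 ]
axis est [0.5746 0.0149] dist 0.260384974869193
```

Axis ≈ (0.575, 0.015); ear to post measures 260.4 mm against 260 given, and the heights agree. I'm moving above the clockwise side of the post, with tool x pointing radially outward.

{"name": "arm_command", "arguments": {
  "rows": "1 -38.2 -15.4 0 0 0 0;1 -38.2 -15.4 0 0 0 0;1 -38.2 -15.4 0 0 0 0;1 -38.2 -15.4 0 0 0 0;1 -38.2 -15.4 0 0 0 0",
  "squeeze": 40
}}

```text
time_s: 0.57
position: [0.3687, 0.3517, 0.2482]
tool_rot: [[-0.913, 0.409, -0.0], [0.409, 0.913, -0.0], [0.0, -0.0, -1.0]]
ft_force: [1.4, 1.3, 0.4]
grip_width: 0.0257
```

{"name": "arm_command", "arguments": {
  "rows": "1 -38.2 -15.4 0 0 0 0;1 -38.2 -15.4 0 0 0 0;1 -38.2 -15.4 0 0 0 0;1 -38.2 -15.4 0 0 0 0;1 -38.2 -15.4 0 0 0 0"
}}

```text
time_s: 0.98
position: [0.5116, 0.2031, 0.2482]
tool_rot: [[-0.912, 0.41, -0.0], [0.41, 0.912, -0.0], [0.0, -0.0, -1.0]]
ft_force: [1.9, 1.1, 0.3]
grip_width: -0.0002
```

{"name": "arm_command", "arguments": {
  "rows": "1 -38.2 -15.4 0 0 0 0;1 -38.2 -15.4 0 0 0 0;1 -38.2 -15.4 0 0 0 0;1 -38.2 -15.4 0 0 0 0;1 -38.2 -15.4 0 0 0 0"
}}

```text
time_s: 1.4
position: [0.6544, 0.0547, 0.248]
tool_rot: [[-0.912, 0.41, -0.001], [0.41, 0.912, 0.0], [0.001, -0.0, -1.0]]
ft_force: [-0.0, 1.4, 0.6]
grip_width: 0.0002
```

{"name": "arm_command", "arguments": {
  "rows": "1 -38.2 -15.4 0 0 0 0;1 0 0 0 0 0 7.1;1 0 0 0 0 0 7.1;1 0 0 0 0 0 7.1;1 0 0 0 0 0 7.1"
}}

```text
time_s: 1.82
position: [0.682, 0.0265, 0.2476]
tool_rot: [[-0.603, 0.798, -0.001], [0.798, 0.603, 0.0], [0.001, -0.001, -1.0]]
ft_force: [0.3, 0.1, -0.2]
grip_width: -0.0002
```

{"name": "arm_command", "arguments": {
  "rows": "1 0 0 0 0 0 7.1;1 0 0 0 0 0 7.1;1 0 0 0 0 0 7.1;1 0 0 0 0 0 7.1;1 0 0 0 0 0 7.1"
}}

```text
time_s: 2.23
position: [0.6818, 0.0267, 0.2479]
tool_rot: [[-0.028, 1.0, -0.001], [1.0, 0.028, 0.0], [0.0, -0.001, -1.0]]
ft_force: [0.8, 0.2, 0.2]
grip_width: -0.0003
```

{"name": "arm_command", "arguments": {
  "rows": "1 0 0 0 0 0 7.1;1 0 0 0 0 0 7.1;1 0 0 0 0 0 7.1;1 0 0 0 0 0 7.1;1 0 0 0 0 0 7.1"
}}

```text
time_s: 2.65
position: [0.6818, 0.0268, 0.2479]
tool_rot: [[0.558, 0.83, -0.001], [0.83, -0.558, 0.0], [-0.0, -0.001, -1.0]]
ft_force: [-0.2, -0.0, -0.0]
grip_width: 0.0001
```

{"name": "arm_command", "arguments": {
  "rows": "1 0 0 0 0 0 7.1;1 0 0 0 0 0 7.1;1 0 0 0 0 0 7.1;1 0 0 0 0 0 7.1;1 0 0 0 0 0 7.1"
}}

```text
time_s: 3.07
position: [0.6818, 0.0268, 0.2479]
tool_rot: [[0.936, 0.352, -0.001], [0.352, -0.936, 0.0], [-0.001, -0.0, -1.0]]
ft_force: [0.9, -0.2, -0.5]
grip_width: 0.0
```

{"name": "arm_command", "arguments": {
  "rows": "1 0 0 0 0 0 7.1;1 0 0 0 0 0 7.1;1 0 0 0 0 0 0;1 0 0 0 0 0 0"
}}

```text
time_s: 3.4
position: [0.6819, 0.0268, 0.248]
tool_rot: [[0.993, 0.121, -0.001], [0.121, -0.993, 0.0], [-0.001, -0.0, -1.0]]
ft_force: [-0.2, 0.6, 0.6]
grip_width: 0.0001
```

```bash
python3 - <<'E'
from h import *
W=eyes.camera_model('wrist'); im=eyes.get_image('wrist')[:,:,::-1].copy(); cv2.imwrite('pics/w1.png',im)
for c in ['orange','red','yellow']:
    for b in blobs(im,c,30): print(c,b,plane(W,b[0],.1))
print(proj(W,[.6757,.0529,.105]),proj(W,[.682,.0268,.231]))
E
```

```text
orange (array([528.5, 151.2]), 122, array([523, 133,  21,  40], dtype=int32)) [ 0.7452 -0.1637  0.1   ]
orange (array([569.2, 144.5]), 619, array([548, 133,  52,  27], dtype=int32)) [ 0.7557 -0.199   0.1   ]
orange (array([563.7, 180.3]), 142, array([550, 176,  28,  10], dtype=int32)) [ 0.7225 -0.2061  0.1   ]
orange (array([291.8, 194.4]), 159, array([285, 188,  14,  14], dtype=int32)) [0.6765 0.0511 0.1   ]
red (array([582.2, 296.9]), 603, array([563, 283,  40,  29], dtype=int32)) [ 0.6007 -0.2725  0.1   ]
yellow (array([442. , 263.8]), 1264, array([424, 240,  36,  45], dtype=int32)) [ 0.621  -0.1121  0.1   ]
[289.3418 196.392 ] [316.5072 254.0712]
```

View pics/w1.png

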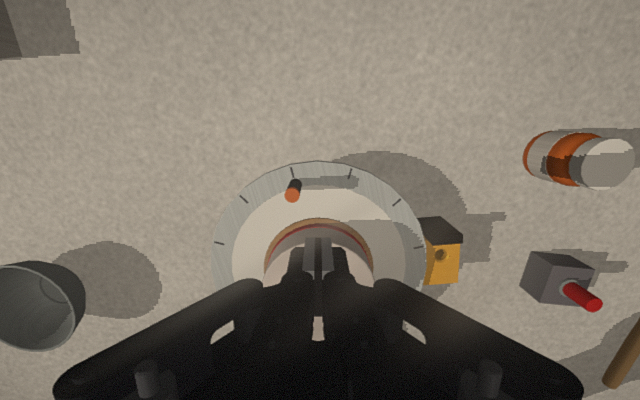

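The wrist view shows the post cap at px (292,194), i.e. (0.6765, 0.051), agreeing with the triangulation. The block hole is at (440,255). The fingers are clear on the clockwise side, so I'm descending.

{"name": "arm_command", "arguments": {
  "rows": "1 0 5 38 0 0 0;1 0 0 38 0 0 0;1 0 0 38 0 0 0;1 0 0 38 0 0 0;1 0 0 4 0 0 0"
}}

```text
time_s: 3.87
position: [0.6793, 0.0221, 0.0851]
tool_rot: [[0.993, 0.12, -0.012], [0.12, -0.993, 0.002], [-0.012, -0.003, -1.0]]
ft_force: [-0.5, 1.2, -0.6]
grip_width: 0.0001
```

```bash
python3 - <<'E'
from h import *
# camera model of w1 pose: reconstruct from tool pose shift
s=readout.observe(); W=eyes.camera_model('wrist')
p1=np.array([.6819,.0268,.248]); dp=p1-s['position']; V=W['view'].copy(); V[:3,3]-=V[:3,:3]@dp; W['view']=V
h=plane(W,(440,255),.05); c=np.array([.5746,.0149]); d=h[:2]-c
print(s['position'],s['ft_force'],'hole',h,np.linalg.norm(d),np.degrees(np.arctan2(d[1],d[0])))
pp=plane(W,(291.8,194.4),.105)[:2]-c; print('post r',np.linalg.norm(pp),np.degrees(np.arctan2(pp[1],pp[0])))
d=s['position'][:2]-c; print('tool r',np.linalg.norm(d),np.degrees(np.arctan2(d[1],d[0])))
E
```

```text
[0.6793 0.0221 0.0851] [-0.4613  1.2266 -0.5922] hole [ 0.6055 -0.1337  0.05  ] 0.1517466809864829 -78.2590466813451
post r 0.10794652779923285 19.550962658165336
tool r 0.10493634662520071 3.9536639824708772
```

{"name": "arm_command", "arguments": {
  "rows": "1 0 0 0 0 0 0;1 0 0 0 0 0 0;1 0 -1.8 0 0 0 -1;1 0 -1.8 0 0 0 -1;1 0 -1.8 0 0 0 -1"
}}

```text
time_s: 4.28
position: [0.6824, 0.0274, 0.0943]
tool_rot: [[0.985, 0.171, 0.003], [0.171, -0.985, -0.0], [0.003, 0.001, -1.0]]
ft_force: [1.2, -0.8, 0.3]
grip_width: -0.0
```

{"name": "arm_command", "arguments": {
  "rows": "1 0 -1.8 0 0 0 -1;1 0 -1.8 0 0 0 -1;1 0 -1.8 0 0 0 -1;1 0 -1.8 0 0 0 -1;1 0 -1.8 0 0 0 -1"
}}

```text
time_s: 4.7
position: [0.6801, 0.036, 0.0925]
tool_rot: [[0.967, 0.256, 0.001], [0.256, -0.967, -0.0], [0.0, 0.0, -1.0]]
ft_force: [1.1, -0.1, 1.4]
grip_width: -0.0005
```

{"name": "arm_command", "arguments": {
  "rows": "1 0 -2.8 0 0 0 -1.5;1 0 -3.7 0 0 0 -2;1 0 -3.7 0 0 0 -2;1 0 -3.7 0 0 0 -2;1 0 -3.7 0 0 0 -2"
}}

```text
time_s: 5.12
position: [0.6744, 0.0529, 0.0923]
tool_rot: [[0.911, 0.413, 0.0], [0.413, -0.911, 0.0], [0.0, 0.0, -1.0]]
ft_force: [0.9, -0.2, 0.2]
grip_width: -0.0002
```

{"name": "arm_command", "arguments": {
  "rows": "1 0 -3.7 0 0 0 -2;1 0 -3.7 0 0 0 -2;1 0 -3.7 0 0 0 -2;1 0 -3.7 0 0 0 -2;1 0 -3.7 0 0 0 -2"
}}

```text
time_s: 5.53
position: [0.6656, 0.0693, 0.0922]
tool_rot: [[0.825, 0.565, 0.0], [0.565, -0.825, 0.0], [0.0, 0.0, -1.0]]
ft_force: [1.2, -0.6, 1.0]
grip_width: 0.0001
```

```bash
python3 - <<'E'
from h import *
T=eyes.camera_model('top');s=readout.observe(); im=eyes.get_image('top')[:,:,::-1].copy(); cv2.imwrite('pics/t2.png',im)
c=np.array([.5746,.0149])
def pol(p): d=p[:2]-c; return np.linalg.norm(d),np.degrees(np.arctan2(d[1],d[0]))
for col,z in [('red',.06),('orange',.1)]:
    for b in blobs(im,col):
        p=plane(T,b[0],z)
        if b[1]<400 and pol(p)[0]<.2: print(col,b[:2],p,pol(p))
print('tool',s['position'],pol(s['position']),s['ft_force'])
E
```

```text
red (array([336.8, 255.2]), 165) [ 0.4634 -0.0894  0.06  ] (np.float64(0.15241378807235548), np.float64(-136.83379313195562))
orange (array([319.4, 227.5]), 12) [ 0.5409 -0.0364  0.1   ] (np.float64(0.0613697329940596), np.float64(-123.31943334010039))
orange (array([302.5, 237. ]), 8) [0.5123 0.0121 0.1   ] (np.float64(0.06235018296812442), np.float64(-177.46349980833753))
tool [0.6656 0.0693 0.0922] (np.float64(0.10599851234709268), np.float64(30.853889859374107)) [ 1.2284 -0.6019  1.0197]
```

Pushing works: the ear went from 200° to 223° and has about 58° left.

{"name": "arm_command", "arguments": {
  "rows": "1 0 -3.7 0 0 0 -2;1 0 -3.7 0 0 0 -2;1 0 -3.7 0 0 0 -2;1 0 -3.7 0 0 0 -2;1 0 -3.7 0 0 0 -2"
}}

```text
time_s: 6.0
position: [0.6542, 0.0836, 0.0922]
tool_rot: [[0.715, 0.699, 0.0], [0.699, -0.715, 0.0], [0.0, 0.0, -1.0]]
ft_force: [1.0, -0.7, -1.0]
grip_width: -0.0002
```

{"name": "arm_command", "arguments": {
  "rows": "1 0 -3.7 0 0 0 -2;1 0 -3.7 0 0 0 -2;1 0 -3.7 0 0 0 -2;1 0 -3.7 0 0 0 -2;1 0 -3.7 0 0 0 -2"
}}

```text
time_s: 6.42
position: [0.6404, 0.096, 0.0923]
tool_rot: [[0.583, 0.813, 0.0], [0.813, -0.583, 0.0], [0.0, 0.0, -1.0]]
ft_force: [2.3, -0.8, 0.4]
grip_width: -0.0003
```

{"name": "arm_command", "arguments": {
  "rows": "1 0 -3.7 0 0 0 -2;1 0 -3.7 0 0 0 -2;1 0 -3.7 0 0 0 -2;1 0 -3.7 0 0 0 -2;1 0 -3.7 0 0 0 -2"
}}

```text
time_s: 6.83
position: [0.6247, 0.1058, 0.0923]
tool_rot: [[0.433, 0.901, 0.0], [0.901, -0.433, 0.0], [0.0, 0.0, -1.0]]
ft_force: [1.2, 0.7, -0.2]
grip_width: -0.0001
```

{"name": "arm_command", "arguments": {
  "rows": "1 0 -3.7 0 0 0 -2;1 0 -3.7 0 0 0 -2;1 0 -3.7 0 0 0 -2;1 0 -3.7 0 0 0 -2;1 0 -3.7 0 0 0 -2"
}}

```text
time_s: 7.25
position: [0.6075, 0.1126, 0.0923]
tool_rot: [[0.27, 0.963, 0.0], [0.963, -0.27, 0.0], [0.0, 0.0, -1.0]]
ft_force: [1.6, 0.6, 0.3]
grip_width: 0.0001
```

```bash
cat > look.py <<'E'
from h import *
T=eyes.camera_model('top');s=readout.observe(); im=eyes.get_image('top')[:,:,::-1].copy(); cv2.imwrite('pics/t_%.2f.png'%s['time_s'],im)
c=np.array([.5746,.0149])
def pol(p): d=p[:2]-c; return np.linalg.norm(d),np.degrees(np.arctan2(d[1],d[0]))
for col,z in [('red',.06)]:
    for b in blobs(im,col):
        p=plane(T,b[0],z)
        if b[1]<400 and pol(p)[0]<.2: print(col,b[:2],p,pol(p))
f=s['ft_force']; y=s['tool_rot'][:,1]
print(s['time_s'],'tool',s['position'],pol(s['position']),'yaw',np.degrees(np.arctan2(*s['tool_rot'][[1,0],0])),'F',f,'along tool y',f@y)
E
python3 look.py
```

```text
red (array([352.8, 224.7]), 154) [ 0.5556 -0.1366  0.06  ] (np.float64(0.15266877952726388), np.float64(-97.15137220529706))
7.25 tool [0.6075 0.1126 0.0923] (np.float64(0.10309400737486575), np.float64(71.40014418855431)) yaw 74.34908491101808 F [1.6179 0.5802 0.267 ] along tool y 1.4014338278000462
```

{"name": "arm_command", "arguments": {
  "rows": "1 0.6 -3.7 0 0 0 -2;1 0.6 -3.7 0 0 0 -2;1 0.6 -3.7 0 0 0 -2;1 0.6 -2.8 0 0 0 -1;1 0.6 -1.9 0 0 0 -1"
}}

```text
time_s: 7.72
position: [0.5926, 0.1186, 0.0923]
tool_rot: [[0.135, 0.991, 0.0], [0.991, -0.135, -0.0], [-0.0, 0.0, -1.0]]
ft_force: [1.0, -1.9, 0.5]
grip_width: 0.0
```

{"name": "arm_command", "arguments": {
  "rows": "1 0 -1.9 0 0 0 -1;1 0 -1.9 0 0 0 -1;1 0 -1.9 0 0 0 -1;1 0 -1 0 0 0 -0.5"
}}

```text
time_s: 8.05
position: [0.5859, 0.1195, 0.0923]
tool_rot: [[0.073, 0.997, -0.0], [0.997, -0.073, 0.0], [0.0, -0.0, -1.0]]
ft_force: [0.9, 0.2, 0.0]
grip_width: -0.0001
```

```bash
python3 look.py
```

```text
red (array([352.9, 213.8]), 141) [ 0.5888 -0.1368  0.06  ] (np.float64(0.15231797276515877), np.float64(-84.64823809740957))
8.05 tool [0.5859 0.1195 0.0923] (np.float64(0.1051787636579378), np.float64(83.84750569615382)) yaw 85.80500591471079 F [0.9426 0.1996 0.0421] along tool y 0.9254803598983393
```

{"name": "arm_command", "arguments": {
  "rows": "1 0 -1 0 0 0 -0.5;1 0 -1 0 0 0 -0.5;1 0 -1 0 0 0 -0.5;1 0 -1 0 0 0 -0.5;1 0 -1 0 0 0 -0.5"
}}

```text
time_s: 8.52
position: [0.581, 0.1197, 0.0923]
tool_rot: [[0.03, 1.0, 0.0], [1.0, -0.03, 0.0], [0.0, 0.0, -1.0]]
ft_force: [0.3, 0.5, -0.1]
grip_width: -0.0002
```

{"name": "arm_command", "arguments": {
  "rows": "1 0 -0.5 0 0 0 -0.2;1 0 -0.5 0 0 0 -0.2;1 0 -0.5 0 0 0 -0.2"
}}

```text
time_s: 8.77
position: [0.5796, 0.1197, 0.0923]
tool_rot: [[0.02, 1.0, 0.0], [1.0, -0.02, 0.0], [0.0, 0.0, -1.0]]
ft_force: [1.3, 1.0, 0.1]
grip_width: 0.0003
```

```bash
python3 look.py
```

```text
red (array([352.6, 211. ]), 140) [ 0.5974 -0.1358  0.06  ] (np.float64(0.1524226794154778), np.float64(-81.40744201734354))
8.7667 tool [0.5796 0.1197 0.0923] (np.float64(0.10493509831586156), np.float64(87.28387377840407)) yaw 88.84724472912042 F [1.3205 0.9601 0.0757] along tool y 1.3008978193380027
```

{"name": "arm_command", "arguments": {
  "rows": "1 0 -0.5 0 0 0 -0.2;1 0 -0.5 0 0 0 -0.2;1 0 -0.5 0 0 0 -0.2;1 0 -0.5 0 0 0 -0.2"
}}

```text
time_s: 9.15
position: [0.5776, 0.1197, 0.0923]
tool_rot: [[0.006, 1.0, 0.0], [1.0, -0.006, -0.0], [-0.0, 0.0, -1.0]]
ft_force: [2.0, 0.2, -0.4]
grip_width: 0.0002
```

{"name": "arm_command", "arguments": {
  "rows": "1 0 -0.5 0 0 0 -0.2;1 0 -0.5 0 0 0 -0.2;1 0 0 0 0 0 0"
}}

```text
time_s: 9.4
position: [0.5765, 0.1197, 0.0923]
tool_rot: [[-0.001, 1.0, -0.0], [1.0, 0.001, -0.0], [-0.0, -0.0, -1.0]]
ft_force: [0.7, 0.2, 0.8]
grip_width: -0.0002
```

```bash
python3 look.py
```

```text
red (array([352.2, 209.6]), 142) [ 0.6017 -0.1346  0.06  ] (np.float64(0.1519098013702305), np.float64(-79.74254569905872))
9.4 tool [0.5765 0.1197 0.0923] (np.float64(0.10482000782274802), np.float64(88.98786312341845)) yaw 90.04961157570517 F [0.7335 0.2196 0.7783] along tool y 0.7335109407759758
```

{"name": "arm_command", "arguments": {
  "rows": "1 0 -0.5 0 0 0 -0.2;1 0 -0.5 0 0 0 -0.2;1 0 -0.5 0 0 0 -0.2"
}}

```text
time_s: 9.7
position: [0.5751, 0.1197, 0.0923]
tool_rot: [[-0.011, 1.0, -0.0], [1.0, 0.011, -0.0], [-0.0, -0.0, -1.0]]
ft_force: [1.2, -0.3, 1.3]
grip_width: 0.0002
```

{"name": "arm_command", "arguments": {
  "rows": "1 0 -0.4 0 0 0 0;1 0 -0.4 0 0 0 0;1 0 0 0 0 0 0"
}}

```text
time_s: 9.95
position: [0.5746, 0.1196, 0.0924]
tool_rot: [[-0.011, 1.0, 0.001], [1.0, 0.011, -0.0], [-0.0, 0.001, -1.0]]
ft_force: [3.4, -0.7, -0.8]
grip_width: -0.0001
```

```bash
python3 look.py
```

```text
red (array([352. , 208.3]), 149) [ 0.6056 -0.134   0.06  ] (np.float64(0.15205970730489476), np.float64(-78.22248917707027))
9.95 tool [0.5746 0.1196 0.0924] (np.float64(0.10473976424592947), np.float64(89.98988312153271)) yaw 90.62658560068353 F [ 3.4468 -0.7322 -0.8126] along tool y 3.4378147662059972
```

Ear angle −78.2° against block hole −78.3°, and the force is rising: it has reached the stop. Now tiny steps.

{"name": "arm_command", "arguments": {
  "rows": "1 0 -0.4 0 0 0 0;1 0 0 0 0 0 0"
}}

```text
time_s: 10.17
position: [0.5746, 0.1196, 0.0924]
tool_rot: [[-0.011, 1.0, 0.002], [1.0, 0.011, -0.0], [-0.0, 0.002, -1.0]]
ft_force: [6.1, -1.3, -2.4]
grip_width: 0.0001
```

{"name": "arm_command", "arguments": {
  "rows": "1 0 -0.3 0 0 0 0;1 0 0 0 0 0 0"
}}

```text
time_s: 10.33
position: [0.5745, 0.1196, 0.0924]
tool_rot: [[-0.011, 1.0, 0.002], [1.0, 0.011, -0.0], [-0.0, 0.002, -1.0]]
ft_force: [7.1, 0.3, -3.1]
grip_width: -0.0004
```

{"name": "arm_command", "arguments": {
  "rows": "1 0 -0.4 0 0 0 0;1 0 0 0 0 0 0;1 0 0 0 0 0 0;1 0 0 0 0 0 0;1 0 0 0 0 0 0"
}}

```text
time_s: 10.75
position: [0.5745, 0.1196, 0.0925]
tool_rot: [[-0.011, 1.0, 0.003], [1.0, 0.011, 0.0], [0.0, 0.003, -1.0]]
ft_force: [7.7, -0.1, -3.1]
grip_width: 0.0
```

{"name": "arm_command", "arguments": {
  "rows": "1 0 0 0 0 0 0;1 0 0 0 0 0 0;1 0 0 0 0 0 0;1 0 0 0 0 0 0;1 0 0 0 0 0 0"
}}

```text
time_s: 11.17
position: [0.5745, 0.1196, 0.0925]
tool_rot: [[-0.011, 1.0, 0.003], [1.0, 0.011, 0.0], [0.0, 0.003, -1.0]]
ft_force: [7.6, -0.5, -3.5]
grip_width: -0.0001
```

```bash
python3 look.py
```

```text
red (array([352. , 208.3]), 148) [ 0.6056 -0.134   0.06  ] (np.float64(0.15205970730489476), np.float64(-78.22248917707027))
11.1667 tool [0.5745 0.1196 0.0925] (np.float64(0.10472026925989474), np.float64(90.04892005846641)) yaw 90.62080262676231 F [ 7.6367 -0.4897 -3.4634] along tool y 7.6193672874328175
```

Held pressed well over 0.4 s. I'll add a small top-up to about 10 N and hold, then back off gently and rise.

{"name": "arm_command", "arguments": {
  "rows": "1 0 -0.4 0 0 0 0;1 0 0 0 0 0 0;1 0 0 0 0 0 0;1 0 0 0 0 0 0;1 0 0 0 0 0 0"
}}

```text
time_s: 11.63
position: [0.5745, 0.1196, 0.0925]
tool_rot: [[-0.011, 1.0, 0.004], [1.0, 0.011, 0.0], [0.0, 0.004, -1.0]]
ft_force: [9.2, -0.1, -4.6]
grip_width: 0.0002
```

{"name": "arm_command", "arguments": {
  "rows": "1 0 0 0 0 0 0;1 0 0 0 0 0 0;1 0 1 0 0 0 0;1 0 1 0 0 0 0;1 0 2 0 0 0 0"
}}

```text
time_s: 12.05
position: [0.5762, 0.1198, 0.0922]
tool_rot: [[-0.011, 1.0, -0.002], [1.0, 0.011, 0.0], [0.0, -0.002, -1.0]]
ft_force: [0.2, -0.5, 0.0]
grip_width: 0.0
```

{"name": "arm_command", "arguments": {
  "rows": "1 0 3 0 0 0 0;1 0 3 0 0 0 0;1 0 0 -20 0 0 0;1 0 0 -40 0 0 0;1 0 0 -40 0 0 0"
}}

```text
time_s: 12.47
position: [0.5821, 0.1198, 0.1925]
tool_rot: [[-0.011, 1.0, -0.004], [1.0, 0.011, 0.0], [0.0, -0.004, -1.0]]
ft_force: [1.0, -0.1, 0.5]
grip_width: -0.0
```

{"name": "arm_command", "arguments": {
  "rows": "1 0 0 -40 0 0 0;1 0 0 -18 0 0 7.1;1 0 0 0 0 0 7.1;1 0 0 0 0 0 7.1;1 0 0 0 0 0 7.1"
}}

```text
time_s: 12.88
position: [0.5827, 0.1199, 0.2507]
tool_rot: [[0.471, 0.882, 0.0], [0.882, -0.471, 0.0], [0.0, 0.0, -1.0]]
ft_force: [-0.5, 0.4, -0.7]
grip_width: 0.0001
```

{"name": "arm_command", "arguments": {
  "rows": "0 0 0 0 0 0 7.1;0 0 0 0 0 0 7.1;0 0 0 0 0 0 7.1;0 0 0 0 0 0 7.1;0 0 0 0 0 0 7.1"
}}

```text
time_s: 13.3
position: [0.5827, 0.1199, 0.2502]
tool_rot: [[0.896, 0.444, -0.001], [0.444, -0.896, 0.0], [-0.001, -0.0, -1.0]]
ft_force: [-0.8, 0.2, -0.7]
grip_width: 0.0606
```

{"name": "arm_command", "arguments": {
  "rows": "0 0 0 0 0 0 7.1;0 0 0 0 0 0 7.1;0 -14.9 35.4 0 0 0 0;0 -14.9 35.4 0 0 0 0;0 -14.9 35.4 0 0 0 0"
}}

```text
time_s: 13.72
position: [0.5617, 0.0057, 0.2502]
tool_rot: [[0.976, 0.219, -0.001], [0.219, -0.976, 0.0], [-0.001, -0.0, -1.0]]
ft_force: [0.2, -0.1, 0.2]
grip_width: 0.0857
```

{"name": "arm_command", "arguments": {
  "rows": "0 -14.9 35.4 0 0 0 0;0 -14.9 35.4 0 0 0 0;0 -14.9 35.4 0 0 0 0;0 -14.9 35.4 0 0 0 0;0 -14.9 35.4 0 0 0 0"
}}

```text
time_s: 14.13
position: [0.5272, -0.1842, 0.2504]
tool_rot: [[0.976, 0.217, -0.0], [0.217, -0.976, 0.0], [-0.0, -0.0, -1.0]]
ft_force: [-0.3, -0.6, -0.4]
grip_width: 0.0853
```

{"name": "arm_command", "arguments": {
  "rows": "0 -14.9 35.4 0 0 0 0;0 0 0 0 0 0 0;0 0 0 0 0 0 0;0 0 0 0 0 0 0"
}}

```text
time_s: 14.47
position: [0.521, -0.2199, 0.2502]
tool_rot: [[0.976, 0.217, -0.0], [0.217, -0.976, 0.001], [-0.0, -0.001, -1.0]]
ft_force: [0.0, 0.2, -0.1]
grip_width: 0.0854
```

```bash
python3 look.py; python3 - <<'E'
from h import *
import json
W=eyes.camera_model('wrist'); im=eyes.get_image('wrist')[:,:,::-1].copy(); cv2.imwrite('pics/w2.png',im)
np.savez('w2.npz',**W)
for c in ['red']:
    for b in blobs(im,c,30): print(c,b,plane(W,b[0],.06))
E
```

```text
red (array([352.2, 208.3]), 154) [ 0.6056 -0.1346  0.06  ] (np.float64(0.15265591756286132), np.float64(-78.26502894301736))
14.4667 tool [ 0.521  -0.2199  0.2502] (np.float64(0.24081902852609952), np.float64(-102.86000923359191)) yaw 12.52130361469684 F [ 0.0354  0.1962 -0.097 ] along tool y -0.18380393973744202
red (array([150.4,  66.6]), 349, array([114,  18,  49,  96], dtype=int32)) [ 0.5999 -0.0309  0.06  ]
red (array([256.1,  83.3]), 1617, array([233,  63,  46,  42], dtype=int32)) [ 0.6077 -0.1363  0.06  ]
red (array([416.8, 149.7]), 435, array([403, 140,  28,  21], dtype=int32)) [ 0.5799 -0.3156  0.06  ]
```

View pics/w2.png

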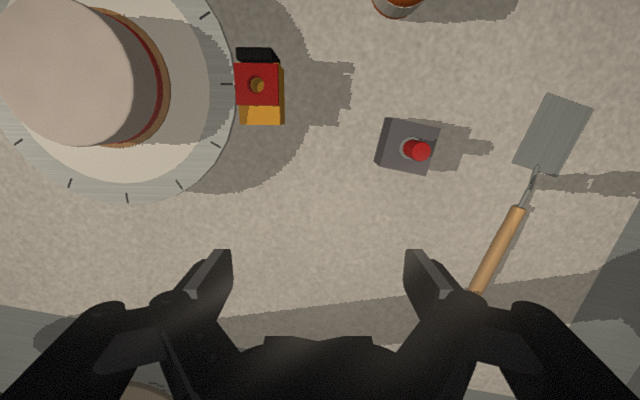

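The wrist view shows the red ear against the black stop, its hole at px (257,84) with the block hole beneath, and the pin top at about (420,150). A second, lower view will give triangulation.

{"name": "arm_command", "arguments": {
  "rows": "0 5 0 30 0 0 0;0 5 0 30 0 0 0;0 0 0 0 0 0 0;0 0 0 0 0 0 0;0 0 0 0 0 0 0"
}}

```text
time_s: 14.98
position: [0.5314, -0.2178, 0.192]
tool_rot: [[0.976, 0.218, 0.002], [0.218, -0.976, -0.001], [0.001, 0.002, -1.0]]
ft_force: [-0.4, -0.6, 0.3]
grip_width: 0.0854
```

```bash
cat > meas.py <<'E'
from h import *
def feats(im):
    m=mask(im,'red'); n,l,st,ce=cv2.connectedComponentsWithStats(m); r={}
    cand=[i for i in range(1,n) if st[i,4]>250]
    for i in cand:
        cm=(l==i).astype(np.uint8)
        cs,hh=cv2.findContours(cm,cv2.RETR_CCOMP,cv2.CHAIN_APPROX_NONE)
        holes=[c for c,h in zip(cs,hh[0]) if h[3]>=0 and cv2.contourArea(c)>60]
        if holes:
            c=max(holes,key=cv2.contourArea); M=cv2.moments(c); r['hole']=np.array([M['m10']/M['m00'],M['m01']/M['m00']]); r['hole_el']=cv2.fitEllipse(c)
            r['ear']=np.array(cv2.minAreaRect(max(cs,key=cv2.contourArea))[0])
    return r
E
python3 - <<'E'
from meas import *
W2=eyes.camera_model('wrist'); im2=eyes.get_image('wrist')[:,:,::-1].copy(); cv2.imwrite('pics/w3.png',im2); np.savez('w3.npz',**W2)
W1=dict(np.load('w2.npz')); im1=cv2.imread('pics/w2.png')
f1,f2=feats(im1),feats(im2); print(f1,f2)
for k in ['hole','ear']: print(k,tri((W1,f1[k]),(W2,f2[k])),plane(W1,f1[k],.06),plane(W2,f2[k],.06))
for im,W in((im1,W1),(im2,W2)):
    for b in blobs(im,'red',200): print(b)
b=[]
crop=[]
for im,W in((im1,W1),(im2,W2)):
    u,v=proj(W,[.58,-.3135,.082]).astype(int); print(u,v); crop.append(cv2.resize(im[v-40:v+40,u-40:u+40],(400,400),interpolation=cv2.INTER_NEAREST))
    u,v=proj(W,[.6055,-.134,.06]).astype(int); a=max(v-40,0); print('ear crop',u-40,a); crop.append(cv2.resize(im[a:a+80,u-40:u+40],(400,400),interpolation=cv2.INTER_NEAREST))
cv2.imwrite('pics/crops.png',cv2.resize(np.vstack([np.hstack(crop[:2]),np.hstack(crop[2:])]),(600,600)))
E
```

```text
{'hole': array([256.6077,  84.4198]), 'hole_el': ((256.6348571777344, 84.42350769042969), (15.685348510742188, 17.405845642089844), 164.9782257080078), 'ear': array([255.5,  83.5])} {'hole': array([242.1102,  90.4861]), 'hole_el': ((242.11537170410156, 90.5018310546875), (18.44146728515625, 20.503517150878906), 149.7814483642578), 'ear': array([241.,  89.])}
hole (array([ 0.6072, -0.1354,  0.0527]), [4.1895510907223535e-05, 4.1895510907104984e-05]) [ 0.6068 -0.137   0.06  ] [ 0.607  -0.1372  0.06  ]
ear (array([ 0.6082, -0.1326,  0.0461]), [0.00014546900459547717, 0.00014546900459520016]) [ 0.6074 -0.1357  0.06  ] [ 0.608  -0.1361  0.06  ]
(array([150.4,  66.6]), 349, array([114,  18,  49,  96], dtype=int32))
(array([256.1,  83.3]), 1617, array([233,  63,  46,  42], dtype=int32))
(array([416.8, 149.7]), 435, array([403, 140,  28,  21], dtype=int32))
(array([109.5,  74.4]), 826, array([ 49,   3,  78, 139], dtype=int32))
(array([241.3,  88.9]), 2419, array([213,  64,  57,  51], dtype=int32))
(array([441. , 172.4]), 449, array([425, 162,  29,  22], dtype=int32))
421 151
ear crop 213 45
443 172
ear crop 197 51
```

View pics/crops.png

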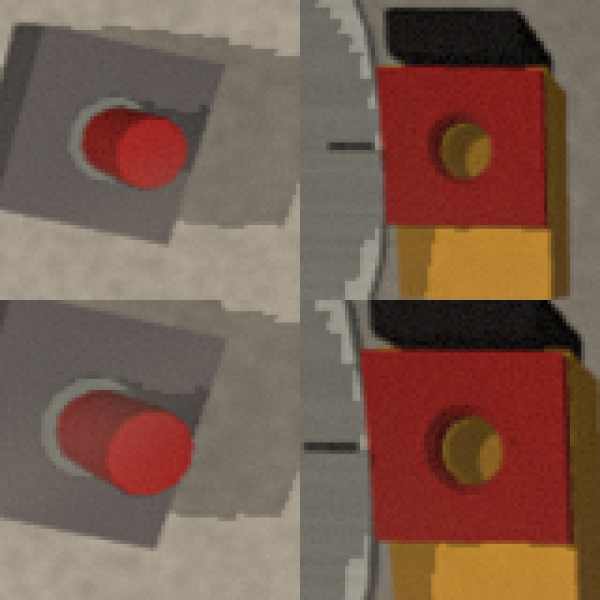

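```bash
python3 - <<'E'
from meas import *
W1=dict(np.load('w2.npz'));W2=dict(np.load('w3.npz'))
print('top tri',tri((W1,(421.3,151.5)),(W2,(443.0,173.1))),plane(W1,(421.3,151.5),.082),plane(W2,(443,173.1),.082))
print('collar',plane(W2,(428.1,166.1),.046),plane(W1,(381+114/3.75,111+140/3.75),.046))
print('mouth',plane(W2,(240.7,89.9),.06), plane(W1,(213+(462-300)/3.75,45+147/3.75),.06),tri((W1,(213+(462-300)/3.75,45+147/3.75)),(W2,(240.7,89.9))))
for im,W in(('w2',W1),('w3',W2)):
    i=cv2.imread(f'pics/{im}.png'); u,v=proj(W,[.58,-.3155,.082]).astype(int); c=i[v-25:v+25,u-25:u+25]
    m=((c[...,2]>150)&(c[...,1]<90)).astype(np.uint8); n,l,st,ce=cv2.connectedComponentsWithStats(m); k=1+np.argmax(st[1:,4]) ; p=ce[k]+[u-25,v-25]; print(im,p,st[k],plane(W,p,.082))
s=readout.observe();print(s['position'],s['tool_rot'])
E
```

```text
top tri (array([ 0.5799, -0.3122,  0.0836]), [6.889718263512034e-05, 6.889718263504098e-05]) [ 0.5799 -0.3128  0.082 ] [ 0.5797 -0.3129  0.082 ]
collar [ 0.5797 -0.3139  0.046 ] [ 0.5795 -0.3142  0.046 ]
mouth [ 0.6072 -0.136   0.06  ] [ 0.6069 -0.1365  0.06  ] (array([ 0.6069, -0.1375,  0.065 ]), [0.0002769855018034487, 0.0002769855018033733])
w2 [420.634  151.2681] [ 14  16  18  18 235] [ 0.58   -0.3121  0.082 ]
w3 [442.177  172.5955] [ 11  15  22  21 356] [ 0.58   -0.3121  0.082 ]
[ 0.5314 -0.2181  0.1923] [[ 0.976   0.2177  0.0025]
 [ 0.2177 -0.976  -0.0017]
 [ 0.0021  0.0022 -1.    ]]
```

{"name": "arm_command", "arguments": {
  "rows": "0 8.9 34.4 0 0 0 0;0 8.9 34.4 0 0 0 0;0 8.8 34.3 0 0 0 0;0 0 0 0 0 0 0;0 0 0 0 0 0 0"
}}

```text
time_s: 15.45
position: [0.5795, -0.3144, 0.1913]
tool_rot: [[0.976, 0.216, 0.002], [0.216, -0.976, -0.001], [0.001, 0.002, -1.0]]
ft_force: [-0.1, 0.6, 1.0]
grip_width: 0.0854
```

{"name": "arm_command", "arguments": {
  "rows": "0 0 0 25 0 0 0;0 0 0 25 0 0 0;0 0 0 0 0 0 0;0 0 0 0 0 0 0;0 0 0 0 0 0 0"
}}

```text
time_s: 15.87
position: [0.5796, -0.3128, 0.1427]
tool_rot: [[0.976, 0.218, 0.002], [0.218, -0.976, -0.002], [0.002, 0.002, -1.0]]
ft_force: [-0.6, -0.2, 0.0]
grip_width: 0.0851
```

{"name": "arm_command", "arguments": {
  "rows": "0 0 0 25 0 0 0;0 0 0 25 0 0 0;0 0 0 15 0 0 0;0 0 0 9.5 0 0 0;0 0 0 0 0 0 0"
}}

```text
time_s: 16.28
position: [0.5791, -0.3128, 0.0655]
tool_rot: [[0.976, 0.217, -0.001], [0.217, -0.976, 0.0], [-0.001, -0.001, -1.0]]
ft_force: [-1.0, -0.4, -0.0]
grip_width: 0.0854
```

{"name": "arm_command", "arguments": {
  "rows": "0 0 0 0 0 0 0;0 0 0 0 0 0 0"
}}

```text
time_s: 16.45
position: [0.5799, -0.3134, 0.0678]
tool_rot: [[0.976, 0.217, 0.002], [0.217, -0.976, -0.002], [0.002, 0.002, -1.0]]
ft_force: [-0.1, 0.8, -0.8]
grip_width: 0.0858
```

{"name": "arm_command", "arguments": {
  "rows": "1 0 0 0 0 0 0;1 0 0 0 0 0 0;1 0 0 0 0 0 0;1 0 0 0 0 0 0;1 0 0 0 0 0 0",
  "squeeze": 40
}}

```text
time_s: 16.87
position: [0.5792, -0.313, 0.066]
tool_rot: [[0.976, 0.217, 0.0], [0.217, -0.976, -0.0], [0.0, 0.0, -1.0]]
ft_force: [-0.1, -0.4, -0.5]
grip_width: 0.0257
```

{"name": "arm_command", "arguments": {
  "rows": "1 0 0 0 0 0 0;1 0 0 0 0 0 0;1 0 0 0 0 0 0"
}}

```text
time_s: 17.12
position: [0.5792, -0.313, 0.066]
tool_rot: [[0.976, 0.217, 0.0], [0.217, -0.976, -0.0], [0.0, 0.0, -1.0]]
ft_force: [-1.0, 0.6, 2.7]
grip_width: 0.0191
```

Gripped (19.1 mm on the 20 mm handle). Lifting gently, then carrying over the hole.

{"name": "arm_command", "arguments": {
  "rows": "1 0 0 -8 0 0 0;1 0 0 -15 0 0 0;1 0 0 -25 0 0 0;1 0 0 -25 0 0 0;1 0 0 -20 0 0 0"
}}

```text
time_s: 17.53
position: [0.5793, -0.313, 0.161]
tool_rot: [[0.976, 0.217, 0.001], [0.217, -0.976, -0.001], [0.001, 0.001, -1.0]]
ft_force: [0.2, 0.4, -0.2]
grip_width: 0.0187
```

{"name": "arm_command", "arguments": {
  "rows": "1 10 -25 0 0 0 0;1 11 -29 0 0 0 0;1 11 -29 0 0 0 0;1 11 -28 0 0 0 0;1 11 -28 0 0 0 0"
}}

```text
time_s: 17.95
position: [0.6016, -0.1642, 0.1592]
tool_rot: [[0.976, 0.217, -0.0], [0.217, -0.976, 0.0], [-0.0, -0.0, -1.0]]
ft_force: [-0.6, -0.4, -0.1]
grip_width: 0.0191
```

{"name": "arm_command", "arguments": {
  "rows": "1 11 -28 0 0 0 0;1 0 0 15 0 0 0;1 0 0 10 0 0 0;1 0 0 0 0 0 0;1 0 0 0 0 0 0"
}}

```text
time_s: 18.37
position: [0.606, -0.1366, 0.1334]
tool_rot: [[0.976, 0.216, -0.001], [0.216, -0.976, 0.0], [-0.001, -0.001, -1.0]]
ft_force: [1.2, -1.0, -0.8]
grip_width: 0.0191
```

```bash
python3 - <<'E'
from h import *
s=readout.observe();print(s['time_s'],s['position'],s['ft_force'],s['grip_width'])
W=eyes.camera_model('wrist'); im=eyes.get_image('wrist')[:,:,::-1].copy(); cv2.imwrite('pics/w4.png',im); np.savez('w4.npz',**W)
T=eyes.get_image('scene')[:,:,::-1].copy(); S=eyes.camera_model('scene')
u,v=proj(S,[.607,-.136,.07]).astype(int); print(u,v,'hole in wrist',proj(W,[.607,-.136,.06]),'tcp',proj(W,s['position']))
c=cv2.resize(T[v-40:v+40,u-50:u+50],(500,400),interpolation=cv2.INTER_CUBIC)
u,v=proj(W,[.607,-.136,.06]).astype(int);v=min(v,350); print(u,v)
d=cv2.resize(im[v-50:v+50,u-62:u+63],(500,400),interpolation=cv2.INTER_CUBIC); 
cv2.imwrite('pics/c4.png',cv2.resize(np.vstack([c,d]),None,fx=.75,fy=.75))
E
```

```text
18.3667 [ 0.606  -0.1366  0.1334] [ 1.1619 -0.9665 -0.8307] 0.019062878975700123
283 212 hole in wrist [316.4934 216.8776] tcp [316.3475 270.53  ]
316 216
```

View pics/c4.png

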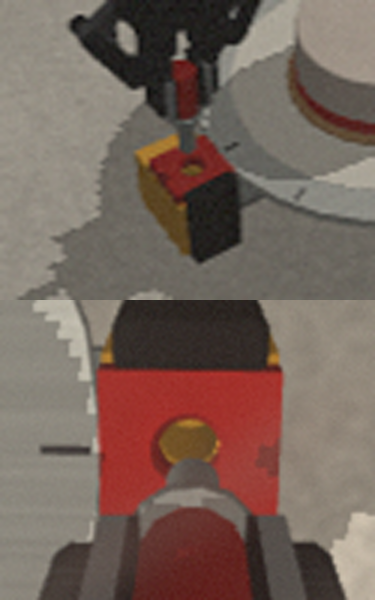

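The pin hangs upright just above the hole; the hole re-measured at px (316,216) against (316.5,217) predicted. A small trim, then down in small steps watching the force.

{"name": "arm_command", "arguments": {
  "rows": "1 0.7 -0.5 6 0 0 0;1 0 0 5 0 0 0;1 0 0 0 0 0 0;1 0 0 0 0 0 0;1 0 0 0 0 0 0"
}}

```text
time_s: 18.88
position: [0.607, -0.1353, 0.1228]
tool_rot: [[0.976, 0.217, 0.0], [0.217, -0.976, -0.0], [0.0, 0.0, -1.0]]
ft_force: [-1.4, -0.0, -1.7]
grip_width: 0.0187
```

{"name": "arm_command", "arguments": {
  "rows": "1 0 0 1 0 0 0;1 0 0 1 0 0 0;1 0 0 0 0 0 0;1 0 0 0 0 0 0"
}}

```text
time_s: 19.22
position: [0.6069, -0.1352, 0.1208]
tool_rot: [[0.976, 0.217, -0.0], [0.217, -0.976, 0.0], [-0.0, -0.0, -1.0]]
ft_force: [-0.2, -1.1, -0.8]
grip_width: 0.0191
```

{"name": "arm_command", "arguments": {
  "rows": "1 0 0 1 0 0 0;1 0 0 1 0 0 0;1 0 0 0 0 0 0;1 0 0 0 0 0 0"
}}

```text
time_s: 19.55
position: [0.6069, -0.1352, 0.1188]
tool_rot: [[0.976, 0.217, -0.0], [0.217, -0.976, 0.0], [-0.0, -0.0, -1.0]]
ft_force: [0.5, 0.4, -1.2]
grip_width: 0.0191
```

{"name": "arm_command", "arguments": {
  "rows": "1 0 0 1 0 0 0;1 0 0 1 0 0 0;1 0 0 0 0 0 0"
}}

```text
time_s: 19.8
position: [0.6068, -0.1352, 0.1166]
tool_rot: [[0.976, 0.217, -0.0], [0.217, -0.976, 0.0], [-0.0, -0.0, -1.0]]
ft_force: [-0.6, -0.5, -1.2]
grip_width: 0.0185
```

{"name": "arm_command", "arguments": {
  "rows": "1 0 0 1 0 0 0;1 0 0 1 0 0 0;1 0 0 0 0 0 0"
}}

```text
time_s: 20.05
position: [0.6068, -0.1352, 0.1146]
tool_rot: [[0.976, 0.217, -0.0], [0.217, -0.976, 0.0], [-0.0, -0.0, -1.0]]
ft_force: [-0.4, -0.0, -0.2]
grip_width: 0.019
```

Tip is about 5 mm below the ear's top with no resistance. Continuing.

{"name": "arm_command", "arguments": {
  "rows": "1 0 0 1 0 0 0;1 0 0 1 0 0 0;1 0 0 0 0 0 0"
}}

```text
time_s: 20.3
position: [0.6068, -0.1352, 0.1126]
tool_rot: [[0.976, 0.217, -0.0], [0.217, -0.976, 0.0], [-0.0, -0.0, -1.0]]
ft_force: [-0.1, -0.3, -0.7]
grip_width: 0.0188
```

{"name": "arm_command", "arguments": {
  "rows": "1 0 0 1 0 0 0;1 0 0 1 0 0 0;1 0 0 0 0 0 0"
}}

```text
time_s: 20.55
position: [0.6068, -0.1352, 0.1106]
tool_rot: [[0.976, 0.217, -0.0], [0.217, -0.976, 0.0], [-0.0, -0.0, -1.0]]
ft_force: [-0.0, 0.1, -1.0]
grip_width: 0.0191
```

{"name": "arm_command", "arguments": {
  "rows": "1 0 0 1 0 0 0;1 0 0 1 0 0 0;1 0 0 0 0 0 0"
}}

```text
time_s: 20.8
position: [0.6068, -0.1352, 0.1086]
tool_rot: [[0.976, 0.217, -0.0], [0.217, -0.976, 0.0], [-0.0, -0.0, -1.0]]
ft_force: [0.7, -0.4, -0.3]
grip_width: 0.0189
```

{"name": "arm_command", "arguments": {
  "rows": "1 0 0 1 0 0 0;1 0 0 1 0 0 0;1 0 0 0 0 0 0"
}}

```text
time_s: 21.05
position: [0.6068, -0.1352, 0.1066]
tool_rot: [[0.976, 0.217, -0.0], [0.217, -0.976, 0.0], [-0.0, -0.0, -1.0]]
ft_force: [0.6, -0.3, -1.2]
grip_width: 0.0191
```

{"name": "arm_command", "arguments": {
  "rows": "1 0 0 1.5 0 0 0;1 0 0 1.5 0 0 0;1 0 0 0 0 0 0"
}}

```text
time_s: 21.3
position: [0.6068, -0.1352, 0.1035]
tool_rot: [[0.976, 0.217, -0.001], [0.217, -0.976, 0.0], [-0.0, -0.0, -1.0]]
ft_force: [0.0, -0.4, -0.7]
grip_width: 0.0188
```

{"name": "arm_command", "arguments": {
  "rows": "1 0 0 1.5 0 0 0;1 0 0 1.5 0 0 0;1 0 0 0 0 0 0"
}}

```text
time_s: 21.55
position: [0.6068, -0.1352, 0.1005]
tool_rot: [[0.976, 0.217, -0.001], [0.217, -0.976, 0.0], [-0.0, -0.0, -1.0]]
ft_force: [0.8, 0.1, -1.5]
grip_width: 0.0189
```

{"name": "arm_command", "arguments": {
  "rows": "1 0 0 1.5 0 0 0;1 0 0 1.5 0 0 0;1 0 0 0 0 0 0"
}}

```text
time_s: 21.8
position: [0.6068, -0.1352, 0.0975]
tool_rot: [[0.976, 0.217, -0.001], [0.217, -0.976, 0.0], [-0.0, -0.0, -1.0]]
ft_force: [-0.6, -0.0, 0.0]
grip_width: 0.019
```

{"name": "arm_command", "arguments": {
  "rows": "1 0 0 1.5 0 0 0;1 0 0 1.5 0 0 0;1 0 0 0 0 0 0"
}}

```text
time_s: 22.05
position: [0.6068, -0.1352, 0.0945]
tool_rot: [[0.976, 0.217, -0.0], [0.217, -0.976, 0.0], [-0.0, -0.0, -1.0]]
ft_force: [1.0, -1.1, -0.6]
grip_width: 0.019
```

{"name": "arm_command", "arguments": {
  "rows": "1 0 0 1.5 0 0 0;1 0 0 1.5 0 0 0;1 0 0 0 0 0 0"
}}

```text
time_s: 22.3
position: [0.6068, -0.1352, 0.0915]
tool_rot: [[0.976, 0.217, -0.0], [0.217, -0.976, 0.0], [-0.0, -0.0, -1.0]]
ft_force: [-0.2, 0.8, -0.9]
grip_width: 0.0189
```

{"name": "arm_command", "arguments": {
  "rows": "1 0 0 1.5 0 0 0;1 0 0 1.5 0 0 0;1 0 0 0 0 0 0"
}}

```text
time_s: 22.55
position: [0.6068, -0.1352, 0.0885]
tool_rot: [[0.976, 0.217, -0.001], [0.217, -0.976, 0.0], [-0.0, -0.0, -1.0]]
ft_force: [0.4, 0.1, -1.7]
grip_width: 0.0189
```

{"name": "arm_command", "arguments": {
  "rows": "1 0 0 1 0 0 0;1 0 0 1 0 0 0;1 0 0 0 0 0 0"
}}

```text
time_s: 22.8
position: [0.6068, -0.1352, 0.0866]
tool_rot: [[0.976, 0.217, -0.0], [0.217, -0.976, 0.0], [-0.0, -0.0, -1.0]]
ft_force: [-0.3, 0.3, -2.0]
grip_width: 0.019
```

{"name": "arm_command", "arguments": {
  "rows": "1 0 0 1 0 0 0;1 0 0 0.5 0 0 0;1 0 0 0 0 0 0"
}}

```text
time_s: 23.05
position: [0.6069, -0.1352, 0.0852]
tool_rot: [[0.976, 0.217, -0.0], [0.217, -0.976, 0.0], [-0.0, -0.0, -1.0]]
ft_force: [0.2, 0.4, -0.3]
grip_width: 0.0188
```

{"name": "arm_command", "arguments": {
  "rows": "1 0 0 0.6 0 0 0;1 0 0 0 0 0 0"
}}

```text
time_s: 23.22
position: [0.6069, -0.1352, 0.0847]
tool_rot: [[0.976, 0.217, -0.0], [0.217, -0.976, 0.0], [-0.0, -0.0, -1.0]]
ft_force: [-0.4, -0.5, -0.8]
grip_width: 0.0188
```

{"name": "arm_command", "arguments": {
  "rows": "1 0 0 0.6 0 0 0;1 0 0 0 0 0 0"
}}

```text
time_s: 23.38
position: [0.6069, -0.1352, 0.0841]
tool_rot: [[0.976, 0.217, -0.0], [0.217, -0.976, -0.0], [-0.0, 0.0, -1.0]]
ft_force: [0.0, -1.2, -1.2]
grip_width: 0.019
```

{"name": "arm_command", "arguments": {
  "rows": "1 0 0 0.4 0 0 0;1 0 0 0 0 0 0"
}}

```text
time_s: 23.55
position: [0.6069, -0.1352, 0.084]
tool_rot: [[0.976, 0.217, 0.0], [0.217, -0.976, -0.0], [0.0, 0.0, -1.0]]
ft_force: [-0.6, -0.4, 1.7]
grip_width: 0.019
```

Collar contact at TCP z = 0.084, exactly as predicted, with a light +2 N. Opening, then rising straight up.

{"name": "arm_command", "arguments": {
  "rows": "0.6 0 0 0 0 0 0;0.6 0 0 0 0 0 0;0.6 0 0 0 0 0 0;0.6 0 0 0 0 0 0;0.6 0 0 0 0 0 0"
}}

```text
time_s: 23.97
position: [0.6069, -0.1352, 0.0837]
tool_rot: [[0.976, 0.217, 0.0], [0.217, -0.976, -0.0], [0.0, 0.0, -1.0]]
ft_force: [-0.1, -0.2, -0.7]
grip_width: 0.0339
```

{"name": "arm_command", "arguments": {
  "rows": "0.6 0 0 -5 0 0 0;0.6 0 0 -15 0 0 0;0.6 0 0 -25 0 0 0;0.6 0 0 -35 0 0 0;0.6 0 0 -35 0 0 0"
}}

```text
time_s: 24.38
position: [0.6065, -0.135, 0.2]
tool_rot: [[0.976, 0.217, -0.001], [0.217, -0.976, 0.001], [-0.001, -0.001, -1.0]]
ft_force: [-0.5, 0.6, -0.8]
grip_width: 0.0341
```

{"name": "arm_command", "arguments": {
  "rows": "0.6 -35 15 -20 0 0 0;0.6 -35 15 0 0 0 0;0.6 0 0 0 0 0 0;0.6 0 0 0 0 0 0;0.6 0 0 0 0 0 0"
}}

```text
time_s: 24.8
position: [0.5462, -0.1789, 0.2183]
tool_rot: [[0.976, 0.217, 0.0], [0.217, -0.976, 0.0], [0.0, -0.0, -1.0]]
ft_force: [0.8, -0.3, -0.2]
grip_width: 0.034
```

```bash
python3 look.py; python3 - <<'E'
from h import *
s=readout.observe()
W=eyes.camera_model('wrist'); im=eyes.get_image('wrist')[:,:,::-1].copy()
T=eyes.get_image('scene')[:,:,::-1].copy(); S=eyes.camera_model('scene')
u,v=proj(S,[.607,-.136,.07]).astype(int)
c=cv2.resize(T[v-40:v+40,u-64:u+64],(640,400),interpolation=cv2.INTER_CUBIC)
cv2.imwrite('pics/c5.png',cv2.resize(np.vstack([c,im]),None,fx=.75,fy=.75))
print('pin top expected',proj(W,[.607,-.136,.1]),'ear',proj(W,[.607,-.136,.06]))
for b in blobs(im,'red',200): print(b)
E
```

```text
red (array([348.8, 207.5]), 80) [ 0.6079 -0.1242  0.06  ] (np.float64(0.14307115068678875), np.float64(-76.52944665014024))
24.8 tool [ 0.5462 -0.1789  0.2183] (np.float64(0.19587898225052014), np.float64(-98.32581030723281)) yaw 12.510407002099411 F [ 0.7967 -0.3288 -0.1766] along tool y 0.49358213449663557
pin top expected [281.9038 119.5168] ear [287.024  118.9433]
(array([169.3,  85.9]), 245, array([135,  50,  52,  72], dtype=int32))
(array([286.5, 118. ]), 1780, array([263,  97,  48,  43], dtype=int32))
```

View pics/c5.png

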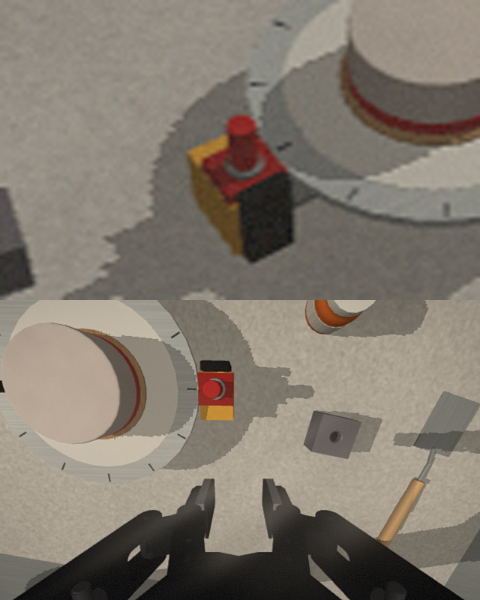

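The pin stands upright through the ear with its collar lying flat on it (scene crop 240,165; wrist crop 214,388). The stand is empty, the cake is centred, and the robot is clear of everything. Handing in.

```bash
python3 -c "
from rig import env; print(env.close_job())"
```

```text
the job is handed in; nothing more can be done
None
```

The turntable is locked, and I handed the job in at about 25 s of the 72 s allowed; no verdict was reported.

- **Turntable:** I pushed it round by the post with shut fingers, about 1.42 rad, until the ear met the stop. The ear was at −78.2° and the block hole at −78.3°. I pressed it home for over 1 s with about 8–10 N; the highest sideways reading was 9.2 N.
- **Pin:** I took it from the stand and lowered it in small steps with no resistance. The collar met the ear at tool height 0.084 m, as predicted, with about 2 N. Then I let go and backed away.
- **Last pictures:** The pin stands upright through the ear with its collar flat, the cake looks centred, and the jar, spatula and stand look undisturbed. The bowl was not in these views; I never worked near it.
- **Disagreements:** The wrist camera put the hole about 2 mm farther from the axis than the 152 mm given, within the calibration error. Triangulating the ear's hole gave heights of 53 to 65 mm against the stated 60 mm, so I used 60 mm and checked the alignment from close by before lowering. The last top-camera ear reading (−76.5°) is biased by the pin's shadow and handle; just before insertion it read −78.3°.

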